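Load the test head onto the board tester and hold it down on its sprung bed

ROBOT

A 6-joint arm with a two-finger parallel gripper is mounted at the origin on the work surface. World frame = base frame: x ahead of the robot, y to its left, z up, the work surface at z = 0. Lengths are in m, angles in rad, forces in N, time in s.
With the tool pointing down it reaches from about 0.25 to 0.775 m from the base axis. Payload 4 kg.
Tool frame: the origin (TCP) lies on the centre line of the jaws, within the pads' length; the fingertips stand 17 mm ahead of it and the grasp point (between the pads) lies 2 mm behind it; z points along the fingers, y is the line along which they close (so a half turn about z gives the same grasp; the last joint's range is limited). The gripper opens to 94 mm and grips with 3 to 60 N. Pads are 16 mm wide; open, the fingers measure 119 mm over their backs; the gripper's body (75 mm by 177 mm) begins 78 mm behind the grasp point.
Start: joints at [-1.282, 0.087, 1.371, -0, 1.684, -0.103], TCP at [0.21, -0.508, 0.223] pointing down, gripper open.
Joint ranges: [-3.1, 3.1], [-0.76, 2.03], [0.27, 2.55], [-1.08, 4.22], [0.17, 2.65], [-2.57, 2.57]. Speed limits (rad/s): [2.79, 2.79, 3.14, 3.14, 3.14, 3.14].

INTERFACE

Orientations are given as [roll, pitch, yaw] about the fixed x, y, z axes, in that order (R = Rz(yaw) Ry(pitch) Rx(roll)).
In Python, from bench import robot gives the robot as it stands.
- The arm moves only by the tool servo_tool, never from a script. Its argument "plan" is a list of rows, each a list of 7 numbers: the shift along the tool's x, y, z normalised to -1 to 1, where 1 is 0.1 m, then the turn, a rotation vector about the tool's x, y, z normalised to -1 to 1, where 1 is pi/2 rad, then the finger opening in mm, from 0 to 94. In form: [[x, y, z, ax, ay, az, gripper], ...]. A call has 1 to 12 rows; each row is the pose to reach, as a shift and turn from the pose commanded when the call began, along the tool's axes at that moment; what a row does not reach only later rows make up. A row lasts 1/12 s, in which the tool goes at most 41.7 mm and 7.16 degrees, less where a joint would pass 70% of its speed; a pose out of reach is approached as far as the arm can. A call with a number of a shift or a turn outside -1 to 1 is refused whole. A call with a gripper value outside its range is refused whole. The fingers move at their own pace and stop on an object; the grip force is fixed at half the most. Time passes only in rows, so rows that repeat a pose let the fingers close. It gives the time, the measured TCP pose, the force, the opening and the grip force at its end, in the units of the state.
- robot.get_obs(): the state, without advancing time (a new reading comes with each control period).
- robot.snapshot(name): name is "scene" or "top" or "wrist"; returns the picture (480x640x3 uint8, red, green, blue); there is no depth.
- robot.camera_params(name): a dict with "camera_matrix" (3x3 intrinsics, pixels), "distortion" ([k1, k2, p1, p2, k3] as OpenCV has them; the pictures are not rectified), "rvec" (rotation vector, rad) and "tvec" (3), from world to camera coordinates, as OpenCV has them; the wrist camera has in their place "tool_from_camera" (4x4, takes a point from camera to tool coordinates, whose origin is the TCP and whose axes are the flange's). Camera axes: x right, y down, z forward; pixel columns grow to the right and rows downward; lengths in m; the calibration is good to about 2 mm. A picture is of the moment at which its call begins: read the wrist's pose just before it. camera_params takes no time and is no camera call.
- robot.close_job(): hands the job in; it is judged then, once.
Trained networks look in the newest picture that a camera, given by its name, has taken for a name from the list of things; names that differ only in an ending like _2 or _b are one class to them, and where a whole thing is asked for, a point or a joint stands for the part that bears it (a point fixed in the world has none). Each returns a list of dicts, best first, with "conf" (0 to 1); they miss things now and then, are a little off and sometimes report something else, mostly with a low value. They report only what shows in the picture. A call takes as long as a camera call. They do not tell look-alikes from the thing itself.
- robot.find_in(thing, camera): "extent" ([centre column, centre row, width, height] in pixels, round what is visible of it).
The state is a dict: "time": time; "joint_positions": joint angles; "qvel": joint speeds; "joint_torque": joint torques, N m; "tool_pos": TCP position; "ee_rot": TCP orientation; "wrist_force": force on the tool from outside, world axes, zero at the start; "wrist_torque": the same for the moment, N m; "width": finger opening in m; "finger_force": force on a finger pad.
Only numpy, scipy, OpenCV 4.12 (cv2) and the standard library are available. Lean on these libraries where they do the work, as an engineer would, in place of code of your own. Each camera call takes 0.05 s, during which the arm holds its last target. There are 200 camera calls.

TASK

The board tester's lid is only part-way open: first raise it until it stands straight up, where its stiff hinge keeps it. Then take the loose test head by its grip bar, bring it over the tester's bed so that the two locating pins, which it hides, slip into the holes in its underside and it drops on, press it down until the sprung bed is at the bottom of its travel, and finish while still holding it pressed down there. Leave the other things on the bench where they are.

Things in the scene. Friction and masses are not known exactly. Their poses are not given: they have to be found in the camera images.
- case: The board tester, fixed to the bench: a flat grey box 170 mm deep (x) by 240 mm wide (y), top face 50 mm above the bench. Origin: centre of its underside, on the bench; x points to the hinge side (away from the robot), y to its left. Its right-hand (-y) part carries a dark control panel, its left part the sprung bed.
- lid_hinge (a point): Middle of the lid's hinge line, at the case's far upper edge (85 mm along +x from the case's centre, 50 mm up). The hinge line runs along the case's y.
- lid_edge (a point): Middle of the lid's free edge, at its inner (lower) corner, 170 mm from the hinge line; it moves with the lid. The lid is a grey shell 240 mm wide, 28 mm thick with a 20 mm deep rim and a screen on its inner face; the rim's edges lie in a plane through the hinge line. The edge can be pushed from the front (towards the hinge and up) with closed fingers, up to the upright; 3 to 9 N do it.
- lid (a joint): Lid angle in rad: 0 shut, 1.57 straight up, 2.3 fully back. It starts between 0.45 and 0.8. The hinge is stiff (friction 0.38 N m): the lid stays wherever it is left.
- nest (a point): Centre of the top face of the sprung bed, 4 mm to the front and 40 mm to the left of the case's centre, axes as the case's; it sinks with the bed. The bed is a black pad, 100 mm (x) by 74 mm (y), its top 58 mm above the bench at rest. Two fixed steel pins stand up through it, 32 mm before and behind its centre along x: 9 mm diameter, rounded to a blunt 4 mm tip over the top 6 mm, tips 10 mm above the resting bed.
- bed (a joint): How far the bed is pressed down, in m: 0 at rest, 0.006 at the stop. Springs push back with 6 N at the start and 12 N at the stop; they lift it again when let go, even with the head on it.
- head: The test head, loose on the bench: an aluminium block 90 mm (x) by 64 mm (y) by 24 mm high with a black grip bar on top, 60 mm long (x), 16 mm thick (y), 36 mm high, so 60 mm high over all; about 0.2 to 0.42 kg. Origin: centre of its underside. In the underside, 32 mm either side of the centre along x, are two holes of 11 mm diameter, 18 mm deep, not seen from above. It fits either way round; seated, its origin lies at the bed's centre and its x along the case's x.
- meter: Bystander: hand-held multimeter lying on the bench, 145 x 75 x 34 mm with a round dial. Origin: centre of its underside.
- driver: Bystander: screwdriver, 170 mm long, lying flat. Origin: under the middle of its length, on the bench.
- reel: Bystander: small solder reel lying flat, 60 mm diameter, 32 mm high. Origin: centre of its underside.
- plug: Bystander: white mains plug adapter, 55 x 50 x 36 mm. Origin: centre of its underside.
- tray: Bystander: small open parts tray with four cells, 90 x 70 x 35 mm. Origin: centre of its underside.
- cleaner: Bystander: upright spray can, 52 mm diameter, 150 mm tall. Origin: centre of its underside.
Things that resemble listed ones, but are neither listed nor needed, are in the scene too. What is shaped like the head but blue or purple is not meant.

How it is judged:
By the outcome, as a careful person would: the job done as asked, in the order asked, and still so for the second after the job is handed in, while the arm keeps its last pose, push and grip.
It also fails if it takes over 59 s, if anything falls off the work surface, if the arm or the gripper's body presses on something with over 40 N, if the wrist force passes 120 N, or if a joint passes its speed limit or range.

## Working session

There is one attempt and no reset: what is moved stays moved. The work goes in short steps, Python scripts to look and compute and a tool call to move; the robot and the scene stay as the last step left them, time stands still between calls to the robot, and variables do not carry over. Pictures are saved under pics/ and viewed, at most 10 in all, crops included, and the job is handed in when it is done.

Besides the shell and the picture viewer there is one more tool, called after "Request:" in YAML: its name, and indented under it one key for each argument. servo_tool: Moves the arm, as the interface text tells. Scaled input: -1 to 1 covers 0.1 m each way for a shift and pi/2 rad each way for a turn. Its arguments: {"type":"object","properties":{"plan":{"type":"array","items":{"type":"array","items":{"type":"number"}}}},"required":["plan"]}

```bash
mkdir -p pics; cat > h.py <<'E'
import numpy as np, cv2
from scipy.spatial.transform import Rotation as R
from bench import robot
def cam(name):
    p=robot.camera_params(name); K=np.array(p["camera_matrix"]); D=np.array(p["distortion"])
    if name=="wrist":
        o=robot.get_obs(); T=np.eye(4); T[:3,:3]=R.from_euler('xyz',o["ee_rot"]).as_matrix(); T[:3,3]=o["tool_pos"]
        M=T@np.array(p["tool_from_camera"]); M=np.linalg.inv(M); return K,D,M[:3,:3],M[:3,3]
    return K,D,cv2.Rodrigues(np.array(p["rvec"]))[0],np.array(p["tvec"]).ravel()
def onz(uv,z,c):
    K,D,Rm,t=c; q=cv2.undistortPoints(np.array(uv,float).reshape(-1,1,2),K,D).reshape(-1,2)
    d=np.c_[q,np.ones(len(q))]@Rm; o=-Rm.T@t
    return o+d*((z-o[2])/d[:,2])[:,None]
def proj(P,c):
    K,D,Rm,t=c; return cv2.projectPoints(np.array(P,float).reshape(-1,3),cv2.Rodrigues(Rm)[0],t,K,D)[0].reshape(-1,2)
def save(im,n): cv2.imwrite('pics/'+n,im[:,:,::-1])
E
python3 - <<'E'
from h import *
for n in("scene","top"):
    save(robot.snapshot(n),n+'0.png'); c=cam(n); print(n,-c[2].T@c[3])
    for t in("case","head","lid","nest"):
        for d in robot.find_in(t,n)[:4]:
            e=d["extent"]; print(t,round(d["conf"],2),np.round(e), onz(e[:2],.05,c).round(3)[0])
o=robot.get_obs();print(o["time"],o["tool_pos"],o["ee_rot"],o["width"])
E
```

```text
scene [ 1.17448711 -0.40684265  0.75210376]
case 0.73 [372. 224. 124.  94.] [0.524 0.053 0.05 ]
case 0.65 [370. 232. 123. 111.] [0.547 0.034 0.05 ]
head 0.94 [213. 265.  42.  42.] [ 0.494 -0.331  0.05 ]
head 0.81 [182. 363.  46.  49.] [ 0.702 -0.446  0.05 ]
head 0.62 [279. 282.  30.  50.] [ 0.6   -0.219  0.05 ]
head 0.57 [187. 232.  44.  33.] [ 0.363 -0.357  0.05 ]
lid 0.73 [371. 224. 122.  93.] [0.525 0.05  0.05 ]
nest 0.21 [112. 311.  49.  69.] [ 0.529 -0.545  0.05 ]
top [ 0.39948123 -0.09504568  1.16423597]
case 0.96 [274. 230. 119.  90.] [0.556 0.028 0.05 ]
head 0.87 [505. 291.  44.  47.] [ 0.4   -0.502  0.05 ]
head 0.86 [428. 267.  40.  46.] [ 0.46  -0.328  0.05 ]
head 0.86 [441. 330.  42.  47.] [ 0.315 -0.352  0.05 ]
head 0.79 [374. 225.  40.  46.] [ 0.562 -0.206  0.05 ]
lid 0.77 [272. 223. 119.  72.] [0.574 0.031 0.05 ]
0.5 [ 0.209999   -0.50833124  0.22248587] [3.14152932e+00 1.67228252e-05 3.91785494e-01] 0.09393523462882607
```

View pics/scene0.png

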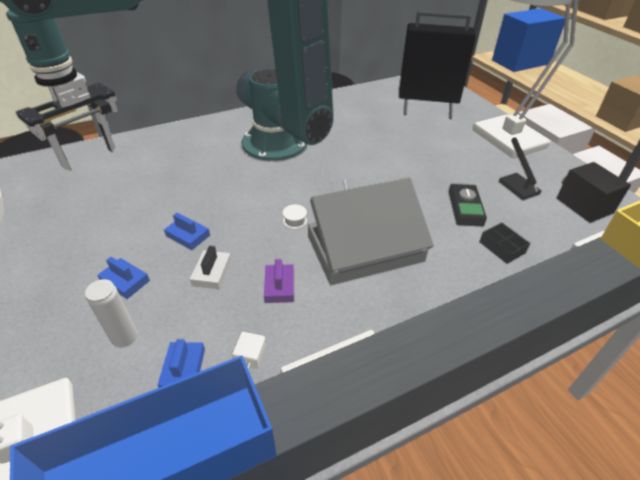

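View pics/top0.png

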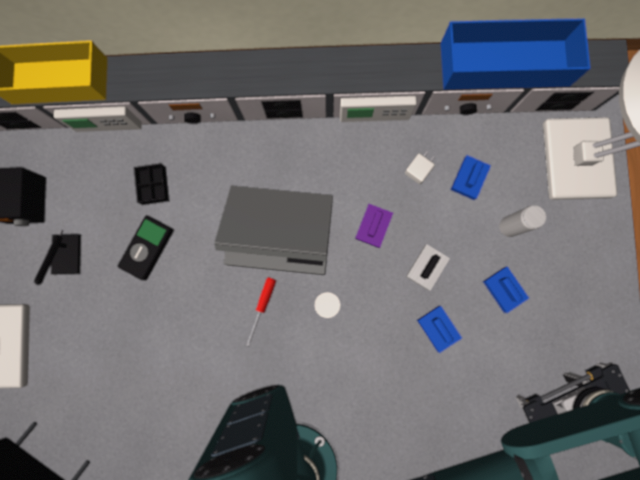

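Candidates for the head in the top view: blue at (505,290), (440,330) and (470,177), purple at (374,225), and grey aluminium with a black bar at (428,267). I choose the last one. The tester is at (274,230), with its lid partly open. Next is a close crop of both.

```bash
python3 - <<'E'
import cv2
im=cv2.imread('pics/top0.png')
cv2.imwrite('pics/crop1.png',cv2.resize(im[170:310,205:465],None,fx=3,fy=3,interpolation=cv2.INTER_CUBIC))
im=cv2.imread('pics/scene0.png')
cv2.imwrite('pics/crop2.png',cv2.resize(im[165:295,180:445],None,fx=3,fy=3,interpolation=cv2.INTER_CUBIC))
E
```

```text
(no output)
```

View pics/crop1.png

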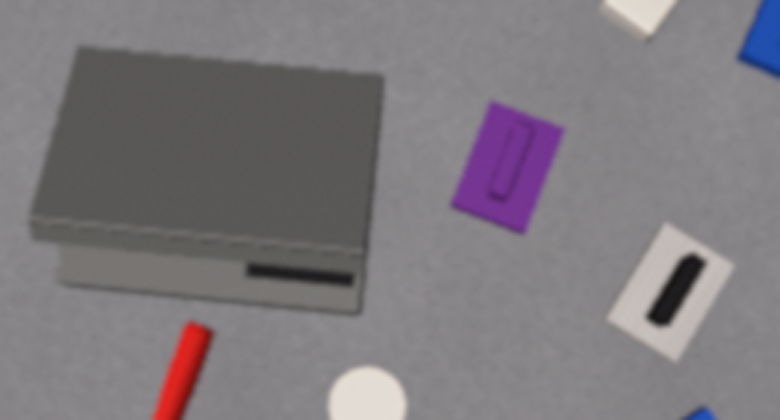

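View pics/crop2.png

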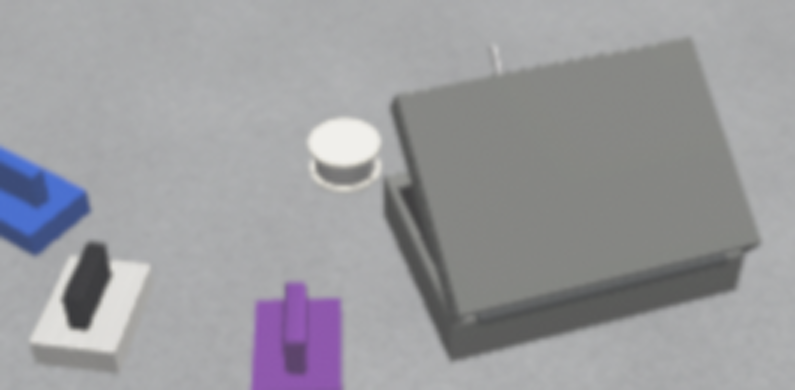

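The choice is confirmed: the aluminium block with the black bar is at crop 1 (671,290), i.e. top pixel (428,267). The case's front top edge runs from crop 1 (60,283) to (360,313), and the lid's free edge is at about (32,222) to (366,250).

```bash
cat > fit.py <<'E'
from h import *
from scipy.optimize import least_squares
def world(p,L):
    c,s=np.cos(p[2]),np.sin(p[2]); L=np.array(L,float)
    return np.c_[p[0]+c*L[:,0]-s*L[:,1],p[1]+s*L[:,0]+c*L[:,1],L[:,2]]
def lidp(th,r,t,y): return [.085-r*np.cos(th)+t*np.sin(th),y,.05+r*np.sin(th)+t*np.cos(th)]
E
python3 - <<'E'
from fit import *
ct,cs=cam("top"),cam("scene")
T=lambda a:np.array(a)/3+[205-.33,170-.33]
S=lambda a:np.array(a)/3+[180-.33,165-.33]
def P(p):
    th=p[3]
    top=world(p,[[-.085,.12,.05],[-.085,-.12,.05],lidp(th,.17,.028,.12),lidp(th,.17,.028,-.12),lidp(th,0,.028,-.12),lidp(th,0,.028,.12)])
    sc=world(p,[[.085,-.12,0],[.085,.12,0],[-.085,-.12,.05],lidp(th,.17,.028,-.12),lidp(th,.17,.028,.12),lidp(th,0,.028,-.12),lidp(th,0,.028,.12)])
    return proj(top,ct),proj(sc,cs)
mt=T([(60,281),(360,311),(32,221),(366,250),(383,74),(80,47)])
ms=S([(455,360),(738,290),(388,180),(395,99),(690,38),(462,318),(758,243)])
def res(p):
    a,b=P(p); return np.r_[(a-mt).ravel(),(b-ms).ravel()]
r=least_squares(res,[.55,.03,0,.6],loss='soft_l1')
print('case',r.x.round(4)); print(res(r.x).reshape(-1,2).round(1).tolist())
hc=T([(666,223),(735,265),(678,361),(607,318)])
L=[[.045,.032,.024],[.045,-.032,.024],[-.045,-.032,.024],[-.045,.032,.024]]
f=lambda q:(proj(world(q,L),ct)-hc).ravel()
h=least_squares(f,[.46,-.33,-.6]);print('head',h.x.round(4),f(h.x).round(1))
p=r.x
for n,l in dict(nest=[-.004,.04,.058],edge=lidp(p[3],.17,0,0),edgeout=lidp(p[3],.17,.028,0),hinge=[.085,0,.05],up=[.085,0,.22]).items(): print(n,world(p,[l]).round(3))
o=robot.get_obs();print(o["joint_positions"],o["wrist_force"])
E
```

```text
case [ 0.5525  0.0194 -0.1159  0.5103]
[[-1.6, -0.1], [0.6, -1.0], [-1.5, -0.1], [-0.2, 0.1], [-0.1, -1.8], [-2.0, -1.3], [-1.4, 3.5], [-0.4, 1.5], [-2.6, -1.6], [-0.7, -1.1], [-1.0, -0.9], [-0.6, -0.7], [1.7, -1.4]]
head [ 0.4618 -0.3347 -0.5855] [-0.  -0.3  0.1 -0.1 -0.3  0.2  0.1  0.2]
nest [[0.553 0.06  0.058]]
edge [[0.49  0.027 0.133]]
edgeout [[0.503 0.025 0.157]]
hinge [[0.637 0.01  0.05 ]]
up [[0.637 0.01  0.22 ]]
[-1.28212112e+00  8.71880765e-02  1.37075222e+00 -1.01796503e-05
  1.68358764e+00 -1.03111432e-01] [ 0.74541941 -0.83880704 -0.00414596]
```

Request:
servo_tool:
  plan:
    - [1,-1,0,0,0,0.323,0]
    - [1,-1,0,0,0,0.323,0]
    - [1,-1,0,0,0,0.323,0]
    - [1,-1,0,0,0,0.323,0]
    - [1,-1,0,0,0,0.323,0]

```text
time: 0.92
tool_pos: [0.2656, -0.3749, 0.2232]
ee_rot: [3.141, -0.001, -0.115]
wrist_force: [0.4, -0.5, 0.4]
width: 0.0641
finger_force: 0.0
```

Request:
servo_tool:
  plan:
    - [0.29,-0.85,0,0,0,0,0]
    - [0.29,-0.85,0,0,0,0,0]
    - [0.29,-0.85,0,0,0,0,0]

```text
time: 1.17
tool_pos: [0.3044, -0.2935, 0.2229]
ee_rot: [-3.14, -0.002, -0.11]
wrist_force: [0.4, 0.4, 0.7]
width: 0.044
finger_force: 0.0
```

Request:
servo_tool:
  plan:
    - [0.29,-0.85,0,0,0,0,0]
    - [0.29,-0.85,0,0,0,0,0]
    - [0.29,-0.85,0,0,0,0,0]

```text
time: 1.42
tool_pos: [0.3432, -0.2123, 0.2229]
ee_rot: [-3.14, -0.002, -0.108]
wrist_force: [0.6, -0.1, -0.0]
width: 0.0246
finger_force: 0.0
```

Request:
servo_tool:
  plan:
    - [0.29,-0.85,0,0,0,0,0]
    - [0.29,-0.85,0,0,0,0,0]
    - [0.29,-0.85,0,0,0,0,0]

```text
time: 1.67
tool_pos: [0.3819, -0.1312, 0.2227]
ee_rot: [-3.14, -0.001, -0.108]
wrist_force: [-0.7, -0.4, 0.4]
width: 0.0041
finger_force: 0.0
```

Request:
servo_tool:
  plan:
    - [0.29,-0.85,0,0,0,0,0]
    - [0.29,-0.85,0,0,0,0,0]
    - [0.29,-0.85,0,0,0,0,0]

```text
time: 1.92
tool_pos: [0.4206, -0.0503, 0.2225]
ee_rot: [-3.14, -0.001, -0.109]
wrist_force: [-0.8, -1.2, 0.8]
width: 0.0006
finger_force: 0.0
```

Request:
servo_tool:
  plan:
    - [0.29,-0.85,0,0,0,0,0]
    - [0.29,-0.85,0,0,0,0,0]
    - [0.29,-0.85,0,0,0,0,0]
    - [0.29,-0.85,0,0,0,0,0]

```text
time: 2.25
tool_pos: [0.4582, 0.028, 0.222]
ee_rot: [3.141, 0.001, -0.111]
wrist_force: [-0.3, -0.3, -0.3]
width: 0.0004
finger_force: 0.0
```

Request:
servo_tool:
  plan:
    - [0,0,1,0,0,0,0]
    - [0,0,1,0,0,0,0]
    - [0,0,1,0,0,0,0]
    - [0,0,1,0,0,0,0]

```text
time: 2.58
tool_pos: [0.4534, 0.0254, 0.117]
ee_rot: [3.139, 0.011, -0.117]
wrist_force: [0.2, -0.4, -0.5]
width: 0.0007
finger_force: 0.0
```

Request:
servo_tool:
  plan:
    - [0.08,0,0,0,0,0,0]
    - [0.16,0,0,0,0,0,0]
    - [0.24,0,0,0,0,0,0]
    - [0.3,0,-0.09,0,0,0,0]
    - [0.36,0,-0.18,0,0,0,0]
    - [0.42,0,-0.265,0,0,0,0]
    - [0.42,0,-0.265,0,0,0,0]

```text
time: 3.17
tool_pos: [0.5012, 0.0217, 0.1523]
ee_rot: [3.14, -0.004, -0.116]
wrist_force: [-1.8, -0.1, 1.6]
width: 0.0003
finger_force: 1.1
```

Request:
servo_tool:
  plan:
    - [0.08,0,-0.08,0,0,0,0]
    - [0.16,0,-0.16,0,0,0,0]
    - [0.243,0,-0.237,0,0,0,0]
    - [0.34,0,-0.3,0,0,0,0]
    - [0.43,0,-0.36,0,0,0,0]
    - [0.53,0,-0.42,0,0,0,0]
    - [0.53,0,-0.42,0,0,0,0]
    - [0.53,0,-0.42,0,0,0,0]

```text
time: 3.83
tool_pos: [0.553, 0.0166, 0.1919]
ee_rot: [-3.141, -0.003, -0.116]
wrist_force: [-0.1, 0.4, 0.2]
width: 0.0004
finger_force: 0.0
```

```bash
python3 - <<'E'
from h import *
s=robot.snapshot("scene"); t=robot.snapshot("top"); o=robot.get_obs()
print(o["time"],o["tool_pos"],o["wrist_force"])
a=cv2.resize(s[120:300,280:460],None,fx=2.2,fy=2.2); b=cv2.resize(t[150:330,190:370],None,fx=2.2,fy=2.2)
save(np.hstack([a,b]),'m1.png')
E
```

```text
3.9333 [0.55199894 0.0167812  0.19134818] [-0.01701552 -0.23600515  0.23755547]
```

View pics/m1.png

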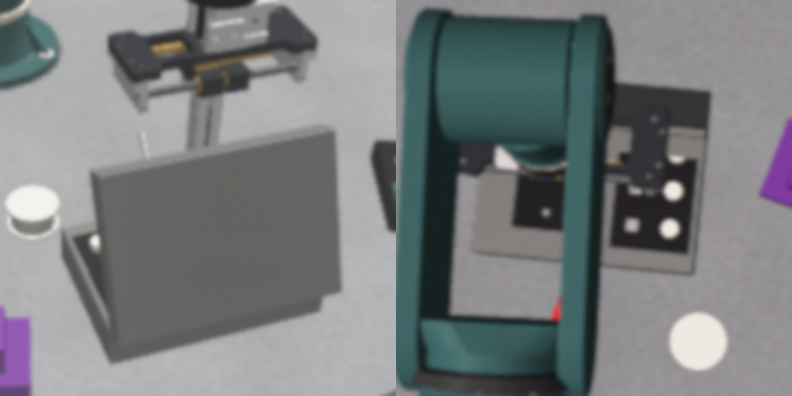

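The lid has risen to about 1.1 rad in front of the finger, at (210,140) in the left half, and the bed and panel are showing. I'll go on slowly to just before upright.

Request:
servo_tool:
  plan:
    - [0.08,0,-0.03,0,0,0,0]
    - [0.16,0,-0.06,0,0,0,0]
    - [0.24,0,-0.1,0,0,0,0]
    - [0.32,0,-0.12,0,0,0,0]
    - [0.39,0,-0.14,0,0,0,0]
    - [0.46,0,-0.16,0,0,0,0]
    - [0.52,0,-0.17,0,0,0,0]
    - [0.57,0,-0.17,0,0,0,0]
    - [0.61,0,-0.18,0,0,0,0]
    - [0.65,0,-0.18,0,0,0,0]
    - [0.65,0,-0.18,0,0,0,0]

```text
time: 4.85
tool_pos: [0.6172, 0.0092, 0.209]
ee_rot: [-3.141, -0.001, -0.116]
wrist_force: [0.2, 0.3, -0.1]
width: 0.0004
finger_force: 0.0
```

Request:
servo_tool:
  plan:
    - [0.02,0,0,0,0,0,0]
    - [0.04,0,0,0,0,0,0]
    - [0.06,0,0,0,0,0,0]
    - [0.08,0,0,0,0,0,0]
    - [0.08,0,0,0,0,0,0]
    - [0.08,0,0,0,0,0,0]

```text
time: 5.35
tool_pos: [0.6246, 0.0083, 0.2093]
ee_rot: [-3.142, -0.001, -0.116]
wrist_force: [-1.1, -0.2, 1.3]
width: 0.0004
finger_force: 0.3
```

```bash
python3 - <<'E'
from h import *
s=robot.snapshot("scene"); o=robot.get_obs()
print(o["time"],o["tool_pos"],o["wrist_force"])
save(s,'s2.png')
save(cv2.resize(s[120:300,290:450],None,fx=3.3,fy=3.3,interpolation=cv2.INTER_CUBIC),'m2.png')
E
```

```text
5.4 [0.62460295 0.00834366 0.20916351] [ 0.60295098 -0.87897631  0.03358139]
```

View pics/m2.png

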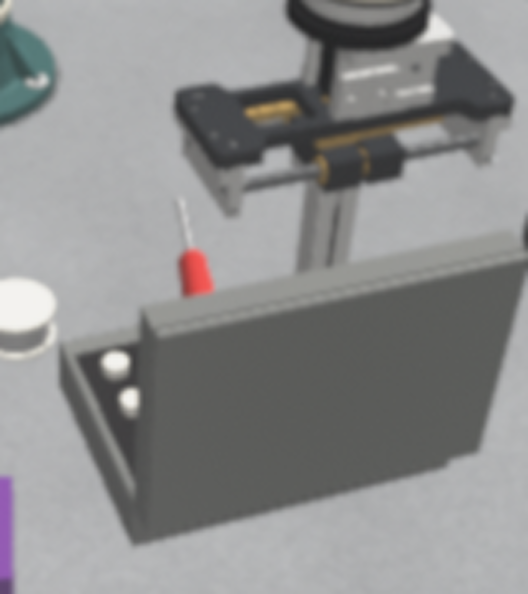

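```bash
python3 - <<'E'
from fit import *
cs=cam("scene"); p=[.5525,.0194,-.1159]
m=np.array([(160,335),(143,308),(525,258),(510,232)])/3.3+[290-.35,120-.35]
P=lambda q:proj(world(q[1:],[lidp(q[0],.17,.028,-.12),lidp(q[0],.17,0,-.12),lidp(q[0],.17,.028,.12),lidp(q[0],.17,0,.12)]),cs)
r=least_squares(lambda q:(P([q[0],*p])-m).ravel(),[1.5]); print(r.x,r.fun.reshape(-1,2).round(1).tolist())
for th in(1.45,1.5,1.57): print(th,((P([th,*p])-m)).mean(0))
print('other',((proj(world(p,[[.085,-.12,0],[.085,.12,0],[-.085,-.12,.05],[-.085,-.12,0],lidp(1.55,0,.028,-.12)]),cs)-[290,120])*3.3).round())
R_=np.array(robot.get_obs()["tool_pos"])[:2]-p[:2]; print('tcp local x',R_@[np.cos(p[2]),np.sin(p[2])])
E
```

```text
[1.57027039] [[-0.0, 0.9], [-0.2, -0.3], [2.8, -1.3], [-0.0, -1.6]]
1.45 [-3.89010602 -7.07500921]
1.5 [-2.00984984 -4.51018923]
1.57 [ 0.61887688 -0.57593032]
other [[132. 555.]
 [446. 471.]
 [ 54. 340.]
 [ 55. 390.]
 [149. 536.]]
tcp local x 0.07289778426496739
```

The lid reads 1.57 by the image fit, so it is upright. I'll back off over the bed and look with the wrist camera.

Request:
servo_tool:
  plan:
    - [-0.2,0,0,0,0,0,0]
    - [-0.6,-0.2,0,0,0,0,0]
    - [-0.8,-0.4,-0.3,0,0,0,60]
    - [-0.8,-0.4,-0.7,0,0,0,94]
    - [-0.8,-0.4,-1,0,0,0,94]
    - [-0.8,-0.4,-1,0,0,0,94]
    - [-0.8,-0.4,-1,0,0,0,94]

```text
time: 5.98
tool_pos: [0.5504, 0.0576, 0.3122]
ee_rot: [-3.141, -0.007, -0.115]
wrist_force: [-0.5, 1.2, -1.3]
width: 0.0304
finger_force: 0.0
```

```bash
python3 - <<'E'
from h import *
o=robot.get_obs(); c=cam("wrist"); w=robot.snapshot("wrist"); save(w,'w1.png')
print(o["time"],o["tool_pos"],o["ee_rot"]); print(np.array(robot.camera_params("wrist")["tool_from_camera"]).round(3).tolist())
np.savez('w1.npz',K=c[0],D=c[1],R=c[2],t=c[3])
E
```

```text
5.9833 [0.55041614 0.05762081 0.31215336] [-3.1406182  -0.00732207 -0.11503718]
[[-0.0, -0.961, -0.277, 0.079], [1.0, -0.001, 0.0, -0.0], [-0.0, -0.277, 0.961, -0.163], [0.0, 0.0, 0.0, 1.0]]
```

View pics/w1.png

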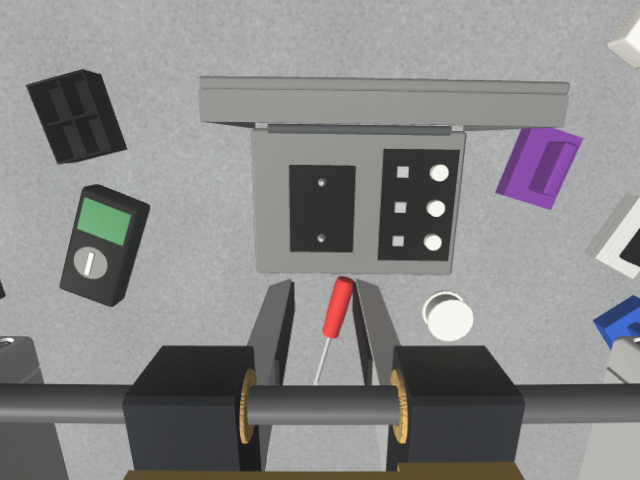

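The wrist view shows the bed at about (322,208), its pins at (321,182) and (321,238), and the lid upright with its top edge at (200–568, 77–95). Now I'll fit the bed precisely and check the lid angle.

```bash
python3 - <<'E'
from fit import *
z=np.load('w1.npz'); c=(z['K'],z['D'],z['R'],z['t']); im=cv2.imread('pics/w1.png'); g=cv2.cvtColor(im,cv2.COLOR_BGR2GRAY)
m=(g[150:265,275:370]<75).astype(np.uint8); n,l,st,ce=cv2.connectedComponentsWithStats(m); i=1+st[1:,4].argmax()
cn=max(cv2.findContours((l==i).astype(np.uint8),cv2.RETR_EXTERNAL,cv2.CHAIN_APPROX_NONE)[0],key=cv2.contourArea)
box=cv2.approxPolyDP(cn,6,True).reshape(-1,2).astype(float)+[275,150]; print(box.tolist())
pins=[]
for (u,v) in((321,182),(321,238)):
    w=g[v-7:v+8,u-7:u+8].astype(float); w=np.clip(w-60,0,None); yy,xx=np.mgrid[-7:8,-7:8]; pins.append([u+(w*xx).sum()/w.sum(),v+(w*yy).sum()/w.sum()])
print(np.round(pins,2).tolist())
a=onz(pins,.066,c); print('pins',a.round(4).tolist(),'mid',a.mean(0).round(4),'yaw',np.arctan2(*(a[0]-a[1])[[1,0]]).round(4),'d',np.linalg.norm(a[0]-a[1]).round(4))
b=onz(box,.058,c); print('bed',b[:,:2].round(4).tolist(),b.mean(0).round(4))
yaw=np.arctan2(*(a[0]-a[1])[[1,0]]); n=a.mean(0)[:2]
for yw in(yaw,-.116):
  cz=n-[-.004*np.cos(yw)-.04*np.sin(yw),-.004*np.sin(yw)+.04*np.cos(yw)]; print('case',cz.round(4))
  f=lambda q:(proj(world([*cz,yw],[lidp(q[0],.17,.028,.12),lidp(q[0],.17,.028,-.12),lidp(q[0],.17,0,.12),lidp(q[0],.17,0,-.12)]),c)-[(200,77),(568,83),(200,91),(568,96)]).ravel()
  r=least_squares(f,[1.5]); print('lid',r.x,r.fun.round(1))
E
```

```text
[[290.0, 165.0], [291.0, 250.0], [351.0, 251.0], [354.0, 166.0]]
[[320.98, 182.37], [320.37, 238.34]]
pins [[0.5815, 0.0569, 0.066], [0.5184, 0.065, 0.066]] mid [0.5499 0.061  0.066 ] yaw -0.1279 d 0.0636
bed [[0.6035, 0.0888], [0.5061, 0.1013], [0.4967, 0.0313], [0.5943, 0.0187]] [0.5502 0.06   0.058 ]
case [0.5488 0.0208]
lid [1.62194691] [ -4.3 -16.3   1.7 -16.1  -1.9  15.8  -4.5  16.4]
case [0.5493 0.0208]
lid [1.61900653] [ -6.5 -13.8  -0.1 -18.6  -3.5  18.1  -5.8  14.1]
```

```bash
python3 - <<'E'
from fit import *
z=np.load('w1.npz'); c=(z['K'],z['D'],z['R'],z['t'])
for C in([.5488,.0208,-.1279],[.5493,.0208,-.116]):
  f=lambda q:(proj(world(C,[lidp(q[0],.17,.028,.12),lidp(q[0],.17,.028,-.12),lidp(q[0],.17,0,.12),lidp(q[0],.17,0,-.12)]),c)-[(200,77),(568,83),(200,121),(565,127)]).ravel()
  r=least_squares(f,[1.5]); print('lid',r.x,r.fun.round(1))
E
```

```text
lid [1.566139] [-4.2 -0.8  0.8 -0.8 -1.   0.9 -3.9  0.3]
lid [1.56320061] [-6.2  1.6 -0.9 -3.3 -2.4  3.2 -5.1 -1.9]
```

Request:
servo_tool:
  plan:
    - [-0.11,1,0,0,0,0,94]
    - [-0.11,1,0,0,0,0,94]
    - [-0.11,1,0,0,0,0,94]

```text
time: 6.28
tool_pos: [0.5257, -0.044, 0.3064]
ee_rot: [3.14, 0.004, -0.118]
wrist_force: [1.0, -1.0, -0.4]
width: 0.0543
finger_force: 0.0
```

Request:
servo_tool:
  plan:
    - [-0.11,1,0,0,0,0,94]
    - [-0.11,1,0,0,0,0,94]
    - [-0.11,1,0,0,0,0,94]

```text
time: 6.53
tool_pos: [0.5028, -0.1428, 0.3062]
ee_rot: [3.141, 0.004, -0.12]
wrist_force: [0.6, 0.3, 0.5]
width: 0.0741
finger_force: 0.0
```

Request:
servo_tool:
  plan:
    - [-0.11,1,0,0,0,0,94]
    - [-0.11,1,0,0,0,0,94]
    - [-0.11,1,0,0,0,0,94]

```text
time: 6.78
tool_pos: [0.4802, -0.241, 0.3059]
ee_rot: [3.142, 0.005, -0.12]
wrist_force: [1.0, -0.2, -0.4]
width: 0.0925
finger_force: 0.0
```

Request:
servo_tool:
  plan:
    - [-0.11,1,0.6,0,0,0.299,94]
    - [-0.11,1,0.6,0,0,0.299,94]
    - [-0.11,1,0.6,0,0,0.299,94]
    - [-0.11,1,0.6,0,0,0.299,94]
    - [-0.11,1,0.6,0,0,0.299,94]
    - [-0.11,1,0.6,0,0,0.299,94]
    - [-0.11,1,0.6,0,0,0.299,94]

```text
time: 7.37
tool_pos: [0.4598, -0.3345, 0.2488]
ee_rot: [-3.141, 0.0, -0.582]
wrist_force: [0.7, -0.4, -0.2]
width: 0.0942
finger_force: 0.0
```

```bash
python3 - <<'E'
from h import *
o=robot.get_obs(); c=cam("wrist"); w=robot.snapshot("wrist"); save(w,'w2.png')
print(o["time"],o["tool_pos"],o["ee_rot"],np.abs(o["qvel"]).max())
np.savez('w2.npz',K=c[0],D=c[1],R=c[2],t=c[3])
E
```

```text
7.3667 [ 0.45976156 -0.33446956  0.24876374] [-3.14127957e+00  1.53984488e-04 -5.82437450e-01] 0.014029591857175387
```

View pics/w2.png

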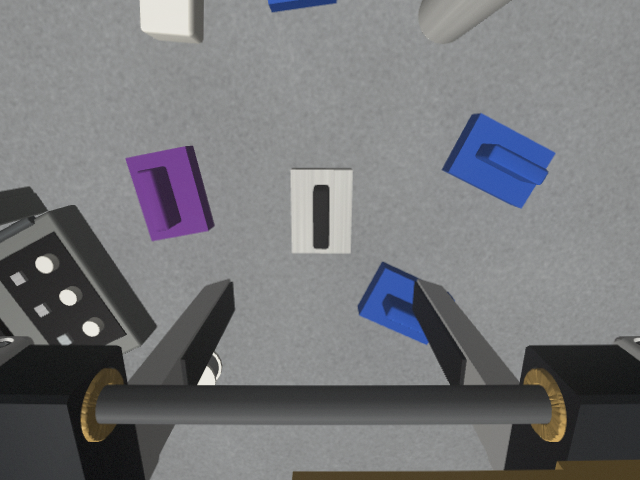

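The head is at (321,210) with its bar in line with the jaws' gap, and the nearest blue look-alike is at (405,300). Now I'll fit the head.

```bash
python3 - <<'E'
from fit import *
z=np.load('w2.npz'); c=(z['K'],z['D'],z['R'],z['t']); im=cv2.imread('pics/w2.png'); g=cv2.cvtColor(im,cv2.COLOR_BGR2GRAY)
def rect(mask,off):
    n,l,st,ce=cv2.connectedComponentsWithStats(mask.astype(np.uint8)); i=1+st[1:,4].argmax()
    cn=max(cv2.findContours((l==i).astype(np.uint8),cv2.RETR_EXTERNAL,cv2.CHAIN_APPROX_NONE)[0],key=cv2.contourArea)
    return cn.reshape(-1,2).astype(float)+off
blk=rect(g[155:265,280:362]>170,[280,155]); bar=rect(g[175:260,305:340]<70,[305,175])
for n,k,zz in(('blk',blk,.024),('bar',bar,.06)):
    w=onz(k,zz,c)[:,:2]; (cx,cy),(a,b),ang=cv2.minAreaRect((w*1000).astype(np.float32)); print(n,cx,cy,a,b,ang, np.radians(ang if ang<45 else ang-90).round(4), k.min(0),k.max(0))
E
```

```text
blk 460.62255859375 -332.6973571777344 64.44087982177734 89.9752426147461 56.22293472290039 -0.5895 [290. 170.] [352. 253.]
bar 463.5080871582031 -334.4878845214844 14.559876441955566 61.24759292602539 56.807640075683594 -0.5793 [313. 185.] [328. 247.]
```

Request:
servo_tool:
  plan:
    - [0,-0.02,1,0,0,0.004,60]
    - [0,-0.02,1,0,0,0.004,60]
    - [0,-0.02,1,0,0,0.004,60]
    - [0,-0.02,1,0,0,0.004,60]

```text
time: 7.75
tool_pos: [0.4587, -0.3302, 0.1436]
ee_rot: [-3.14, 0.01, -0.589]
wrist_force: [0.3, 0.2, -0.0]
width: 0.0703
finger_force: 0.0
```

Request:
servo_tool:
  plan:
    - [0,0,0.3,0,0,0,60]
    - [0,0,0.6,0,0,0,60]
    - [0,0,0.9,0,0,0,60]
    - [0,0,1,0,0,0,60]
    - [0,0,1,0,0,0,50]

```text
time: 8.17
tool_pos: [0.46, -0.3321, 0.0477]
ee_rot: [-3.141, 0.004, -0.59]
wrist_force: [-0.1, -0.5, 0.4]
width: 0.056
finger_force: 0.0
```

Request:
servo_tool:
  plan:
    - [0,0,0.01,0,0,0,30]
    - [0,0,0.01,0,0,0,20]
    - [0,0,0.01,0,0,0,10]
    - [0,0,0.01,0,0,0,8]
    - [0,0,0.01,0,0,0,5]
    - [0,0,0.01,0,0,0,5]
    - [0,0,0.01,0,0,0,5]
    - [0,0,0.01,0,0,0,5]
    - [0,0,0.01,0,0,0,5]
    - [0,0,0.01,0,0,0,5]

```text
time: 9.0
tool_pos: [0.4612, -0.3333, 0.0489]
ee_rot: [-3.141, -0.002, -0.591]
wrist_force: [1.1, 1.9, 6.0]
width: 0.0158
finger_force: 30.0
```

Request:
servo_tool:
  plan:
    - [0,0,-0.2,0,0,0,5]
    - [0,0,-0.5,0,0,0,5]
    - [0,0,-0.8,0,0,0,5]
    - [0,0,-1,0,0,0,5]
    - [0,0,-1,0,0,0,5]
    - [0,0,-1,0,0,0,5]

```text
time: 9.5
tool_pos: [0.4604, -0.3336, 0.1476]
ee_rot: [3.141, -0.0, -0.592]
wrist_force: [0.5, 0.4, -3.8]
width: 0.0156
finger_force: 30.0
```

Request:
servo_tool:
  plan:
    - [-0.1,-0.25,0,0,0,-0.06,5]
    - [-0.2,-0.5,0,0,0,-0.12,5]
    - [-0.3,-0.8,0,0,0,-0.18,5]
    - [-0.36,-0.94,0,0,0,-0.24,5]
    - [-0.36,-0.94,0,0,0,-0.295,5]
    - [-0.36,-0.94,0,0,0,-0.295,5]

```text
time: 10.0
tool_pos: [0.4816, -0.2332, 0.1441]
ee_rot: [-3.139, 0.006, -0.125]
wrist_force: [0.2, 0.9, -2.6]
width: 0.016
finger_force: 30.0
```

Request:
servo_tool:
  plan:
    - [0.03,-0.25,0,0,0,0,5]
    - [0.06,-0.5,0,0,0,0,5]
    - [0.08,-0.75,0,0,0,0,5]
    - [0.1,-1,0,0,0,0,5]

```text
time: 10.33
tool_pos: [0.5046, -0.1367, 0.1451]
ee_rot: [-3.141, 0.005, -0.132]
wrist_force: [0.9, -0.1, -3.2]
width: 0.0157
finger_force: 30.0
```

Request:
servo_tool:
  plan:
    - [0.03,-0.25,0,0,0,0,5]
    - [0.06,-0.5,0,0,0,0,5]
    - [0.08,-0.75,0,0,0,0,5]
    - [0.1,-1,0,0,0,0,5]

```text
time: 10.67
tool_pos: [0.5274, -0.0389, 0.1452]
ee_rot: [3.141, 0.005, -0.132]
wrist_force: [1.5, -0.1, -2.9]
width: 0.0158
finger_force: 30.0
```

Request:
servo_tool:
  plan:
    - [0.03,-0.25,0,0,0,0,5]
    - [0.06,-0.5,0,0,0,0,5]
    - [0.08,-0.75,0,0,0,0,5]
    - [0.1,-1,0,0,0,0,5]
    - [0.1,-1,0,0,0,0,5]
    - [0.1,-1,0,0,0,0,5]
    - [0.1,-1,0,0,0,0,5]
    - [0.1,-1,0,0,0,0,5]

```text
time: 11.33
tool_pos: [0.5507, 0.0573, 0.1467]
ee_rot: [3.141, 0.002, -0.13]
wrist_force: [0.3, 0.3, -3.0]
width: 0.0161
finger_force: 30.0
```

```bash
python3 - <<'E'
from fit import *
o=robot.get_obs(); c=cam("wrist"); w=robot.snapshot("wrist"); save(w,'w3.png')
p=np.array(o["tool_pos"]); print(o["time"],p.round(4),np.round(o["ee_rot"],4),np.abs(o["qvel"]).max().round(3),np.round(o["wrist_force"],1),o["width"])
y=o["ee_rot"][2]; d=np.array([.550,.061])-p[:2]; print('dx,dy tool',(d@[np.cos(y),np.sin(y)]).round(4),(d@[np.sin(y),-np.cos(y)]).round(4),'dyaw',-.128-y)
np.savez('w3.npz',K=c[0],D=c[1],R=c[2],t=c[3])
# predicted corners of head block top
z=p[2]-.0489+.024; h=[p[0],p[1],y]
print(proj(world(h,[[.045,.032,z],[.045,-.032,z],[-.045,-.032,z],[-.045,.032,z]]),c).round(1).tolist())
C=[.5488,.0208,-.128]; print(proj(world(C,[[-.085,.12,.05],[-.085,-.12,.05],[.085,-.12,.05],[.085,.12,.05]]),c).round(1).tolist())
E
```

```text
11.3333 [0.5507 0.0573 0.1467] [ 3.1405e+00  2.0000e-03 -1.3040e-01] 0.008 [ 0.3  0.3 -3. ] 0.016118081949022957
dx,dy tool -0.0011 -0.0036 dyaw 0.0024313530452050314
[[261.2, 204.3], [386.1, 204.2], [378.7, 357.4], [268.6, 357.5]]
[[218.6, 346.3], [519.4, 344.9], [555.6, 121.5], [197.9, 121.9]]
```

View pics/w3.png

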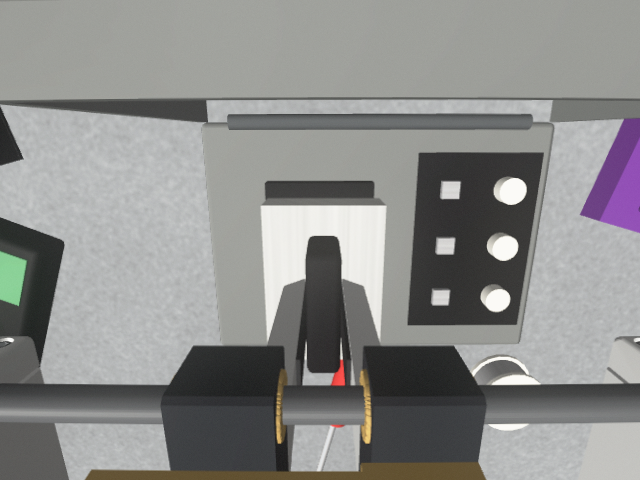

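```bash
python3 - <<'E'
from fit import *
z=np.load('w3.npz'); c=(z['K'],z['D'],z['R'],z['t']); im=cv2.imread('pics/w3.png'); g=cv2.cvtColor(im,cv2.COLOR_BGR2GRAY).astype(int)
print('row190',[(u,g[190,u]) for u in list(range(261,270))+list(range(370,379))])
print('row240',[(u,g[240,u]) for u in list(range(257,268))+list(range(380,390))])
for u in(280,360): print(u,[(v,g[v,u]) for v in list(range(177,185))+list(range(194,212))])
N=[.550,.061,-.128]; print(proj(world(N,[[.05,.037,.058],[.05,-.037,.058]]),c).round(1).tolist())
E
```

```text
row190 [(261, np.int64(160)), (262, np.int64(160)), (263, np.int64(161)), (264, np.int64(144)), (265, np.int64(93)), (266, np.int64(66)), (267, np.int64(65)), (268, np.int64(64)), (269, np.int64(66)), (370, np.int64(62)), (371, np.int64(61)), (372, np.int64(62)), (373, np.int64(77)), (374, np.int64(127)), (375, np.int64(159)), (376, np.int64(157)), (377, np.int64(158)), (378, np.int64(156))]
row240 [(257, np.int64(160)), (258, np.int64(161)), (259, np.int64(161)), (260, np.int64(162)), (261, np.int64(167)), (262, np.int64(208)), (263, np.int64(239)), (264, np.int64(237)), (265, np.int64(236)), (266, np.int64(238)), (267, np.int64(239)), (380, np.int64(236)), (381, np.int64(234)), (382, np.int64(234)), (383, np.int64(234)), (384, np.int64(214)), (385, np.int64(157)), (386, np.int64(159)), (387, np.int64(158)), (388, np.int64(158)), (389, np.int64(158))]
280 [(177, np.int64(160)), (178, np.int64(159)), (179, np.int64(160)), (180, np.int64(139)), (181, np.int64(67)), (182, np.int64(55)), (183, np.int64(60)), (184, np.int64(63)), (194, np.int64(66)), (195, np.int64(66)), (196, np.int64(6
[... 233 characters left out ...]
nt64(239)), (208, np.int64(239)), (209, np.int64(240)), (210, np.int64(238)), (211, np.int64(238))]
360 [(177, np.int64(156)), (178, np.int64(158)), (179, np.int64(157)), (180, np.int64(134)), (181, np.int64(52)), (182, np.int64(54)), (183, np.int64(60)), (184, np.int64(61)), (194, np.int64(66)), (195, np.int64(65)), (196, np.int64(63)), (197, np.int64(73)), (198, np.int64(96)), (199, np.int64(110)), (200, np.int64(110)), (201, np.int64(112)), (202, np.int64(113)), (203, np.int64(110)), (204, np.int64(113)), (205, np.int64(182)), (206, np.int64(241)), (207, np.int64(241)), (208, np.int64(241)), (209, np.int64(242)), (210, np.int64(241)), (211, np.int64(241))]
[[263.0, 181.6], [372.7, 181.3]]
```

Request:
servo_tool:
  plan:
    - [0,-0.024,0.05,0,0,0,5]
    - [0,-0.024,0.12,0,0,0,5]
    - [0,-0.024,0.2,0,0,0,5]
    - [0,-0.024,0.25,0,0,0,5]
    - [0,-0.024,0.25,0,0,0,5]
    - [0,-0.024,0.25,0,0,0,5]

```text
time: 11.88
tool_pos: [0.551, 0.0608, 0.122]
ee_rot: [3.141, 0.002, -0.128]
wrist_force: [-0.1, 0.1, -2.6]
width: 0.0158
finger_force: 30.0
```

Request:
servo_tool:
  plan:
    - [0,0,0.02,0,0,0,5]
    - [0,0,0.04,0,0,0,5]
    - [0,0,0.06,0,0,0,5]
    - [0,0,0.08,0,0,0,5]
    - [0,0,0.1,0,0,0,5]
    - [0,0,0.1,0,0,0,5]
    - [0,0,0.1,0,0,0,5]

```text
time: 12.47
tool_pos: [0.5514, 0.0609, 0.1128]
ee_rot: [3.141, 0.0, -0.128]
wrist_force: [-1.1, -0.8, -2.6]
width: 0.0157
finger_force: 30.0
```

The underside is now about 4 mm below the pin tips with no reaction force, so the pins are in. I'll press on down.

Request:
servo_tool:
  plan:
    - [0,0,0.02,0,0,0,5]
    - [0,0,0.04,0,0,0,5]
    - [0,0,0.06,0,0,0,5]
    - [0,0,0.08,0,0,0,5]
    - [0,0,0.08,0,0,0,5]
    - [0,0,0.08,0,0,0,5]

```text
time: 12.97
tool_pos: [0.5512, 0.0606, 0.1056]
ee_rot: [3.141, 0.0, -0.128]
wrist_force: [-3.9, -1.1, 3.9]
width: 0.0155
finger_force: 30.0
```

Request:
servo_tool:
  plan:
    - [0,0,0.01,0,0,0,5]
    - [0,0,0.02,0,0,0,5]
    - [0,0,0.03,0,0,0,5]
    - [0,0,0.04,0,0,0,5]
    - [0,0,0.04,0,0,0,5]
    - [0,0,0.04,0,0,0,5]

```text
time: 13.47
tool_pos: [0.5512, 0.0605, 0.1027]
ee_rot: [3.141, -0.0, -0.128]
wrist_force: [-7.1, -2.2, 7.8]
width: 0.0159
finger_force: 30.0
```

Request:
servo_tool:
  plan:
    - [-0.005,0.002,0,0,0,0,5]
    - [-0.01,0.003,0.01,0,0,0,5]
    - [-0.01,0.003,0.02,0,0,0,5]
    - [-0.01,0.003,0.03,0,0,0,5]
    - [-0.01,0.003,0.03,0,0,0,5]
    - [-0.01,0.003,0.03,0,0,0,5]

```text
time: 13.97
tool_pos: [0.5511, 0.0605, 0.1009]
ee_rot: [3.141, -0.003, -0.128]
wrist_force: [-5.1, -2.1, 11.3]
width: 0.0157
finger_force: 30.0
```

Request:
servo_tool:
  plan:
    - [0,0,0.01,0,0,0,5]
    - [0,0,0.02,0,0,0,5]
    - [0,0,0.02,0,0,0,5]
    - [0,0,0.02,0,0,0,5]

```text
time: 14.3
tool_pos: [0.5512, 0.0606, 0.1008]
ee_rot: [3.141, -0.003, -0.128]
wrist_force: [-10.0, -2.2, 18.0]
width: 0.0158
finger_force: 30.0
```

Request:
servo_tool:
  plan:
    - [-0.01,0.003,0.01,0,0,0,5]
    - [-0.015,0.005,0.02,0,0,0,5]
    - [-0.015,0.005,0.02,0,0,0,5]
    - [-0.015,0.005,0.02,0,0,0,5]
    - [-0.015,0.005,0.02,0,0,0,5]
    - [-0.015,0.005,0.02,0,0,0,5]

```text
time: 14.8
tool_pos: [0.5512, 0.0605, 0.1008]
ee_rot: [-3.141, -0.008, -0.128]
wrist_force: [-7.7, -1.3, 22.6]
width: 0.0156
finger_force: 30.0
```

```bash
python3 - <<'E'
from h import *
a=cv2.resize(robot.snapshot("scene")[120:300,280:460],None,fx=2.2,fy=2.2); b=cv2.resize(robot.snapshot("wrist"),None,fx=.62,fy=.62)
b=cv2.copyMakeBorder(b,0,396-b.shape[0],0,0,cv2.BORDER_CONSTANT)
save(np.hstack([a,b]),'m3.png'); o=robot.get_obs(); print(o["time"],o["tool_pos"],o["wrist_force"],o["wrist_torque"],o["width"])
E
```

```text
14.9 [0.55116475 0.06049812 0.10075944] [-8.18179889 -1.86017205 22.27497472] [-0.26145305  1.83898805 -0.00822139] 0.015463568683212293
```

View pics/m3.png

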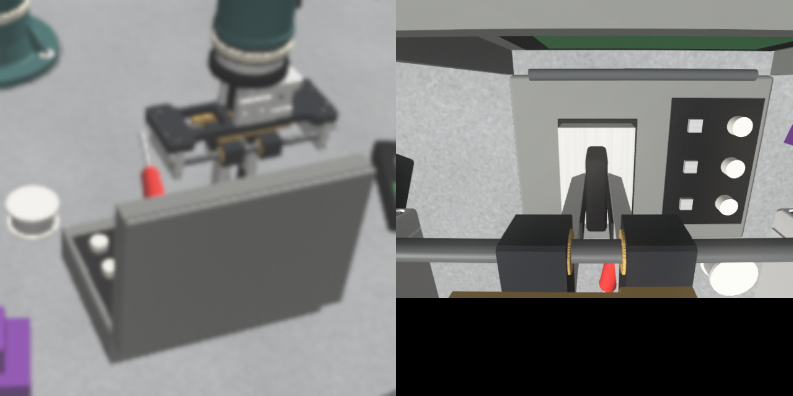

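The wrist view shows the head seated flush on the bed at (597,170), and the scene view shows the lid still upright. The push is 22 N with no further travel, so the bed is at its stop. I'm handing it in.

```bash
python3 -c "
from bench import robot
print(robot.close_job())"
```

```text
the job is handed in; nothing more can be done
None
```

The job is handed in. The lid stands upright (about 1.57 rad by camera), the test head is on both pins, and it is held pressed at about 22 N with the bed at its stop; nothing else was moved on purpose, though I didn't check the other items at the end.

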